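Stop the drill grinder and hold its wheel shutter half open for dressing

ROBOT

A 6-joint arm with a two-finger parallel gripper is mounted at the origin on the work surface. World frame = base frame: x ahead of the robot, y to its left, z up, the work surface at z = 0. Lengths are in m, angles in rad, forces in N, time in s.
With the tool pointing down it reaches from about 0.3 to 0.875 m from the base axis. Payload 6.4 kg.
Tool frame: the origin (TCP) lies between the finger pads; the fingertips stand 8 mm ahead of it and the grasp point (between the pads) lies 11 mm behind it; z points along the fingers, x is the direction in which the jaws open and shut, and the axes are right-handed (so a half turn about z gives the same grasp; the last joint's range is limited). The gripper opens to 85 mm and grips with 20 to 120 N. Pads are 22 mm wide; open, the fingers measure 114 mm over their backs; the gripper's body (76 mm by 85 mm) begins 54 mm behind the grasp point. The pads swing forward as they close: fully open they stand 13 mm farther back than shut.
Start: joints at [-1.352, 0.181, 1.607, -0, 1.354, -0.206], TCP at [0.237, -0.524, 0.239] pointing down, gripper open.
Joint ranges: [-2.99, 2.99], [-0.89, 2.07], [0.3, 2.58], [-1.14, 4.28], [0, 2.63], [-3.12, 3.12]. Speed limits (rad/s): [2.57, 2.57, 3.01, 3.14, 3.14, 3.14].

INTERFACE

Orientations are given as a unit quaternion [w, x, y, z].
In Python, from bench import ctrl gives the robot as it stands.
- The arm moves only by the tool drive_tool, never from a script. Its argument "commands" is a list of rows, each an object of numbers: "gripper": the closure, from 0 (fully open) to 1 (shut); "dx", "dy", "dz": the shift along the tool's x, y, z in cm; "turn": the turn about the tool's z in degrees. A call has 1 to 20 rows; each row is the pose to reach, as a shift and turn from the pose commanded when the call began, along the tool's axes at that moment; what a row does not reach only later rows make up. A row lasts 1/8 s, in which the tool goes at most 62.5 mm and 10.7 degrees, less where a joint would pass 70% of its speed; a pose out of reach is approached as far as the arm can. A call with a gripper value outside its range is refused whole. The fingers move at their own pace and stop on an object; the grip force is fixed at half the most. Time passes only in rows, so rows that repeat a pose let the fingers close. It gives the time, the measured TCP pose, the force and the opening at its end, in the units of the state.
- ctrl.get_obs(): the state, without advancing time (a new reading comes with each control period).
- ctrl.camera(name): name is "scene" or "side" or "wrist"; returns a dict with "image" (384x512x3 uint8, red, green, blue), "mtx" (3x3 intrinsics, pixels), "R" (3x3) and "t" (3): a world point X has camera coordinates R X + t. Camera axes: x right, y down, z forward; pixel columns grow to the right and rows downward; lengths in m; the calibration is good to about 2 mm. A picture is of the moment at which its call begins. There is no depth.
- ctrl.hand_in(): hands the job in, once; it reports no verdict.
The state is a dict: "time_s": time; "q": joint angles; "dq": joint speeds; "joint_efforts": joint torques, N m; "eef_pos": TCP position; "eef_rot": TCP orientation; "wrist_force": force on the tool from outside, world axes, zero at the start; "torque": the same for the moment, N m; "opening": opening from 0.0 (shut) to 1.0 (fully open).
Only numpy, scipy, OpenCV 4.12 (cv2) and the standard library are available. Lean on these libraries where they do the work, as an engineer would, in place of code of your own. Each camera call takes 0.05 s, during which the arm holds its last target.

TASK

I want to dress the wheel of the drill grinder: first press the mushroom-headed stop plunger on its switch box right down to its stop and let it come up again, then slide the sprung steel shutter back by its upright grip until it stands at half of its travel, its front edge across the middle of the wheel opening. Its spring would pull it shut, so do not let go: finish while still holding it steady there with the gripper. Do not press the start button, and leave the tools and parts lying around where they are.

Things in the scene. Friction and masses are not known exactly. Their poses are not given: they have to be found in the camera images.
- grinder: drill-point grinder: green housing fixed to the bench, 240 mm deep (its x), 360 mm long (its y), flat deck 130 mm above the bench. Origin: centre of its underside; x points from its front (robot's side) to its back, y to the left seen from the front, z up. Wheel opening in the deck's left half; on the right a low grey switch box, 160 x 70 mm, 14 mm high. Two 30 mm drill sleeves on the front wall
- wheel_nut (a point): middle of the wheel opening at deck height, over the wheel's spindle nut: grinder x -60, y 70, 130 mm above the bench. The opening is 70 x 70 mm; the round wheel lies 13 mm below the deck and is hidden while the shutter is shut. 7 mm high guide rails run along x, 44 mm either side, each with a white mark level with this point. A 23 mm high spring barrel lies outside the left rail, at the back
- shutter (a joint): travel of the sprung steel shutter in m: 0 shut, 0.070 fully open, growing along the grinder's +x (to the back); half is 0.035. A plate 80 x 79 mm, its top 4 mm above the deck; shut, its front edge is at grinder x -95 mm, at half travel it is level with the white marks and wheel nut. The spring pulls it shut: about 4.5 N at the start, 8 N at half, 12 N fully open
- shutter_grip (a point): middle of the top of the shutter's upright grip, a black block fixed on the plate: 14 mm thick along grinder x, 46 mm wide along y, 30 mm high, top 164 mm above the bench; shut, it is at grinder x -75, y 70 mm. Can be pinched across its thickness or pushed from the front. A flat arm, 19 mm below the top, runs from its left end over the rail. Moves with the shutter; axes as the grinder's
- stop (a joint): how far the stop plunger is pressed, in m: 0 up, 0.010 down at its stop. Spring return: about 3 N to start it, 7 N at the stop; it comes up again when released
- stop_top (a point): middle of the top of the stop plunger's head: a black mushroom head 44 mm across and 12 mm thick on a thin stem, standing well above its steel collar; at grinder x -60, y -125, 174 mm above the bench when up
- start (a joint): how far the start button is pressed, in m: 0 up, 0.005 fully in. Not to be pressed
- start_top (a point): middle of the top of the start button: black, 23 mm across, flush inside a steel guard ring 34 mm across, at grinder x 35, y -125, 152 mm above the bench
- dresser: wheel dressing stick, a grey abrasive bar 90 x 18 x 18 mm lying on the deck roughly along the grinder's x; origin at the centre of its underside, x along it. Leave alone
- chuck: collet chuck for drills, a dark steel stepped cylinder 42 mm across and 50 mm tall standing on the rear part of the deck; origin at the centre of its foot. Leave alone
- key: T-shaped drill chuck key of steel, 75 mm long with a 70 mm cross bar, 12 mm thick, lying on the bench in front of the grinder; origin near its middle. Leave alone
- vice: dark steel drill vice, 170 x 90 x 56 mm, on the bench beside the grinder; origin at the centre of its underside. Leave alone
- drillstand: wooden block 70 x 120 x 30 mm with two rows of upright drill bits, up to 120 mm tall, on the bench beside the grinder; origin at the centre of its underside. Leave alone
- oilbottle: white plastic bottle with a black cap, 56 mm across, 150 mm tall, on the bench beside the grinder; origin at the centre of its foot. Leave alone
- bracket: aluminium angle bracket, 100 x 50 mm foot and a 70 mm high upright leg, 5 mm thick, on the bench to the left of the grinder; origin at the centre of its foot. Leave alone

How it is judged:
On the way, in this order (a step that is already met when the one before it is completed fails the run):
1. the stop plunger is pressed down to its stop (value of joint stop above 0.0085 m), for 0.2 s.
2. the stop plunger is up again and the gripper holds the shutter at half travel (value of joint stop below 0.002 m and value of joint shutter between 0.029 and 0.041 m and contact force between shutter and the fingers above 4 N), for 1 s.
At the end, for the whole second after the job is handed in: The gripper's fingers hold the shutter still (under 10 mm/s) at half travel, 35 mm within 6 mm, bearing at least 4 N of its spring; the stop plunger, pressed before to its stop (over 8.5 of 10 mm), and the start button are up; no bystander has moved 20 mm from its place (all of step 2 and velocity of joint shutter between -0.01 and 0.01 m/s and value of joint start below 0.002 m and distance of each of dresser, chuck, key, vice, drillstand, oilbottle, bracket from where it was at the start of the episode below 0.02 m); the arm keeps its last pose, push and grip.
It fails at once if the start button is pressed (value of joint start above 0.003 m).
It fails at once if a tool or part lying around is disturbed (distance of any of dresser, chuck, key, vice, drillstand, oilbottle, bracket from where it was at the start of the episode above 0.02 m).
It also fails if it takes over 45 s, if anything falls off the work surface, if the arm or the gripper's body presses on something with over 40 N, if the wrist force passes 120 N, or if a joint passes its speed limit or range.

## Working session

There is one attempt and no reset: what is moved stays moved. The work goes in short steps, Python scripts to look and compute and a tool call to move; the robot and the scene stay as the last step left them, time stands still between calls to the robot, and variables do not carry over. Pictures are saved under pics/ and viewed, and the job is handed in when it is done.

Besides the shell and the picture viewer there is one more tool, called after ">>>" as a command line: name --argument value ..., lists and objects as JSON in quotes. drive_tool: Moves the arm, as the interface text tells. Its arguments: {"type":"object","properties":{"commands":{"type":"array","items":{"type":"object","properties":{"gripper":{"type":"number"},"dx":{"type":"number"},"dy":{"type":"number"},"dz":{"type":"number"},"turn":{"type":"number"}}}}},"required":["commands"]}

```bash
mkdir -p pics; ls; python3 - <<'E'
from bench import ctrl
import cv2,pickle
o=ctrl.get_obs(); print({k:o[k] for k in('time_s','eef_pos','eef_rot','opening','wrist_force')})
d={}
for n in('scene','side','wrist'):
    c=ctrl.camera(n); d[n]=c; cv2.imwrite(f'pics/{n}0.png',c['image'][:,:,::-1]); print(n,c['mtx'].tolist(),c['R'].tolist(),c['t'].tolist())
pickle.dump(d,open('cam0.pkl','wb'))
E
```

```text
pics
{'time_s': 0.0, 'eef_pos': array([ 0.23687059, -0.52335603,  0.23837343]), 'eef_rot': array([-6.25155858e-04,  8.40265127e-01, -5.42175000e-01, -6.28759363e-04]), 'opening': 1.0056416063668119, 'wrist_force': array([-0.45272693, -0.04753056,  0.0953993 ])}
scene [[411.58206565032515, 0.0, 248.44596392571682], [0.0, 411.58206565032515, 193.9385191474011], [0.0, 0.0, 1.0]] [[-0.43632700348519077, 0.8997633539254638, 0.006682287215817121], [0.6692487202299312, 0.3294884460886686, -0.6659906263339402], [-0.6014356960642041, -0.28611758217011896, -0.7459301794892681]] [0.20330578475378283, -0.27303936446510885, 1.5029208082819123]
side [[407.6217082554406, 0.0, 265.2446263388211], [0.0, 407.6217082554406, 190.23272083865453], [0.0, 0.0, 1.0]] [[-0.8146782512761099, -0.5795268690139513, 0.02116494716709598], [-0.3920151745061457, 0.5234520673028302, -0.7565196865867468], [0.42734464996606164, -0.6246171157815641, -0.6536283415046388]] [0.43141978192010116, 0.30125804446478827, 1.3048067773787329]
wrist [[301.5515502421729, 0.0, 256.42813574843194], [0.0, 301.5515502421729, 195.4021334788327], [0.0, 0.0, 1.0]] [[0.4127125918924707, -0.9108575470690187, -0.002616379332414222], [-0.8775242256848926, -0.3983758719115352, 0.26692301889281744], [-0.24417114864277062, -0.10786655471524279, -0.9637143023450135]] [-0.5743690880085167, -0.03490212606037208, 0.37766933286289484]
```

View pics/scene0.png

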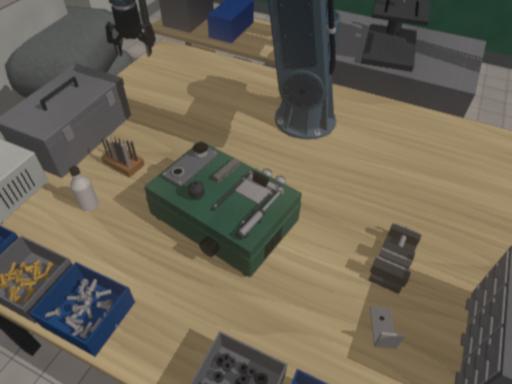

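View pics/side0.png

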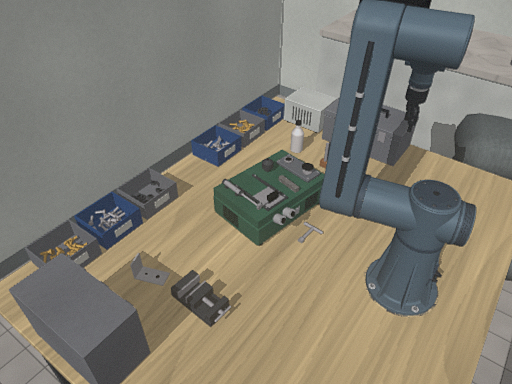

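View pics/wrist0.png

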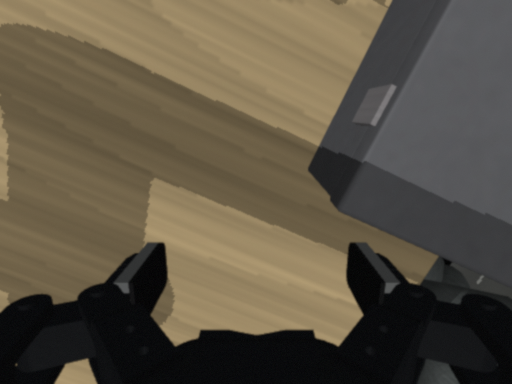

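The scene view shows the grinder around (225,205), with the chuck near (210,245). The side view shows it around (270,195). I'll enlarge both.

```bash
python3 - <<'E'
import cv2,pickle
d=pickle.load(open('cam0.pkl','rb'))
a=d['scene']['image'][130:280,135:315,::-1]; b=d['side']['image'][140:250,200:340,::-1]
cv2.imwrite('pics/zs.png',cv2.resize(a,(720,600),interpolation=cv2.INTER_CUBIC))
cv2.imwrite('pics/zd.png',cv2.resize(b,(700,550),interpolation=cv2.INTER_CUBIC))
E
```

```text
(no output)
```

View pics/zs.png

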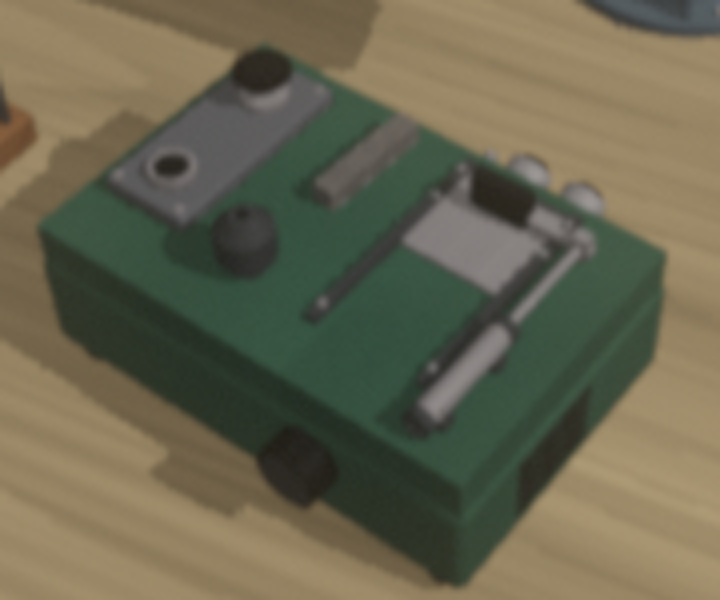

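View pics/zd.png

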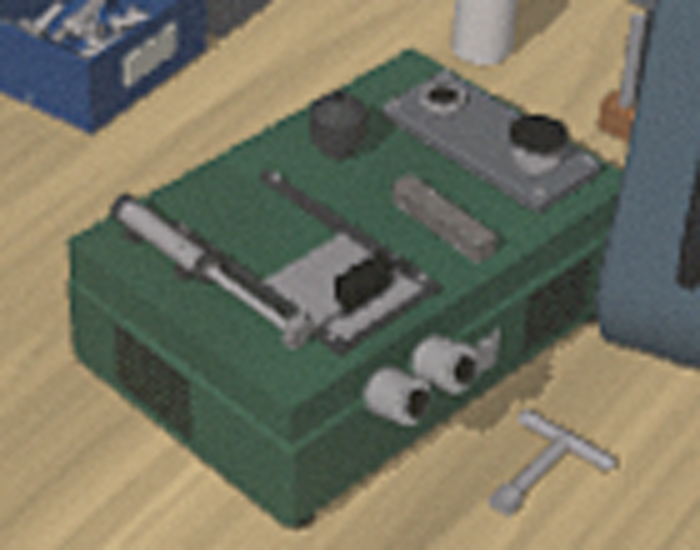

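Enlarged scene view (4x, offset 135,130): stop head top (262,70), start button (172,165), grip top edge about (505,180), deck corners (42,228), (462,492), (663,258). Side view (5x, offset 200,140): stop head (539,131), start (442,96), grip top about (363,275), deck corners (410,50), (70,240), (293,415). The start button is not between the stop and the front. The dresser lies between the switch box and the shutter. I'll cast these rays onto their known heights.

```bash
cat > h.py <<'E'
import numpy as np
def ray(c,u,v,z):
    K,R,t=map(np.array,(c['mtx'],c['R'],c['t']))
    d=R.T@np.linalg.solve(K,[u,v,1]); o=-R.T@t
    return (o+d*(z-o[2])/d[2])
def proj(c,X):
    p=np.array(c['mtx'])@(np.array(c['R'])@np.array(X)+c['t']); return p[:2]/p[2]
E
python3 - <<'E'
import pickle,numpy as np
from h import *
d=pickle.load(open('cam0.pkl','rb'))
S={'BR':(42,228,.13,(120,-180)),'BL':(462,492,.13,(120,180)),'FL':(663,258,.13,(-120,180)),'stop':(262,70,.174,(-60,-125)),'start':(172,165,.152,(35,-125))}
D={'BR':(410,50,.13,(120,-180)),'BL':(70,240,.13,(120,180)),'FL':(293,415,.13,(-120,180)),'stop':(539,131,.174,(-60,-125)),'start':(442,96,.152,(35,-125))}
W=[];L=[]
for n,T,s,ou,ov in(('scene',S,4,135,130),('side',D,5,200,140)):
    for k,(u,v,z,l) in T.items():
        p=ray(d[n],(u+.5)/s+ou-.5,(v+.5)/s+ov-.5,z); print(n,k,p.round(4)); W.append(p[:2]);L.append(np.array(l)/1000)
W=np.array(W);L=np.array(L)
a=W@[1,1j];b=L@[1,1j]
am=a-a.mean();bm=b-b.mean()
r=(am*bm.conj()).sum();th=np.angle(r);print('scale',abs(r)/(abs(bm)**2).sum())
o=a.mean()-np.exp(1j*th)*b.mean();print('origin',o,'yaw deg',np.degrees(th))
print('resid mm',[f'{x.real*1e3:.1f},{x.imag*1e3:.1f}' for x in (a-o-np.exp(1j*th)*b)])
for k,l,z in(('stop',-.06-.125j,.174),('start',.035-.125j,.152),('grip',-.075+.07j,.164),('nut',-.06+.07j,.13)):
    p=o+np.exp(1j*th)*l;X=[p.real,p.imag,z];print(k,np.round(X,4),[proj(d[n],X).round(1) for n in('scene','side')])
np.save('pose.npy',[o.real,o.imag,th])
E
```

```text
scene BR [ 0.6222 -0.2315  0.13  ]
scene BL [0.6875 0.1108 0.13  ]
scene FL [0.4642 0.1501 0.13  ]
scene stop [ 0.4623 -0.1516  0.174 ]
scene start [ 0.551  -0.1716  0.152 ]
side BR [ 0.6193 -0.2344  0.13  ]
side BL [0.6826 0.1057 0.13  ]
side FL [0.453  0.1517 0.13  ]
side stop [ 0.4549 -0.153   0.174 ]
side start [ 0.5499 -0.1721  0.152 ]
scale 0.9703677702507109
origin (0.5385899616121985-0.04232375964333957j) yaw deg -10.633567081573842
resid mm ['-1.1,9.8', '-2.3,-1.6', '10.3,-6.6', '5.7,2.5', '1.1,0.0', '-4.0,7.0', '-7.2,-6.7', '-0.8,-5.1', '-1.7,1.1', '-0.1,-0.5']
stop [ 0.4566 -0.1541  0.174 ] [array([200.4, 145.6]), array([307.2, 165.5])]
start [ 0.5499 -0.1716  0.152 ] [array([177.8, 170.6]), array([287.9, 158.9])]
grip [0.4778 0.0403 0.164 ] [array([260.7, 175.2]), array([271.8, 193.5])]
nut [0.4925 0.0375 0.13  ] [array([257.1, 187.3]), array([268.5, 198.8])]
```

Pose estimates agree to within a few mm: stop near (0.457,-0.153), yaw about -10.6°. I'll hover over the stop with the jaws along grinder x and refine with the wrist camera.

>>> drive_tool --commands '[{"dz": -5}, {"dz": -8}, {"dx": -4, "dy": -5.5, "dz": -8, "turn": -10, "gripper": 1}, {"dx": -8, "dy": -11, "dz": -8, "turn": -20, "gripper": 1}, {"dx": -12, "dy": -17, "dz": -8, "turn": -30, "gripper": 1}, {"dx": -16, "dy": -23, "dz": -8, "turn": -40, "gripper": 1}, {"dx": -20, "dy": -29, "dz": -8, "turn": -50, "gripper": 1}, {"dx": -24.7, "dy": -35.2, "dz": -8, "turn": -55, "gripper": 1}, {"dx": -24.7, "dy": -35.2, "dz": -8, "turn": -55, "gripper": 1}, {"dx": -24.7, "dy": -35.2, "dz": -8, "turn": -55, "gripper": 1}, {"dx": -24.7, "dy": -35.2, "dz": -8, "turn": -55, "gripper": 1}]'

```text
invalid input at $.commands[0]: expected keys gripper, dx, dy, dz, turn
```

```bash
python3 - <<'E'
from bench import ctrl
import cv2,pickle
o=ctrl.get_obs(); print({k:o[k] for k in('time_s','eef_pos','eef_rot','opening','wrist_force')})
c=ctrl.camera('wrist'); cv2.imwrite('pics/w1.png',cv2.resize(c['image'][:,:,::-1],(800,600),interpolation=cv2.INTER_CUBIC)); pickle.dump(c,open('w1.pkl','wb'))
E
```

```text
{'time_s': 0.15, 'eef_pos': array([ 0.23691579, -0.5234825 ,  0.23860936]), 'eef_rot': array([-4.72096627e-04,  8.40276384e-01, -5.42157858e-01, -4.82397096e-04]), 'opening': 1.004508445704149, 'wrist_force': array([ 0.46737762, -0.22835867, -0.30438808])}
```

View pics/w1.png

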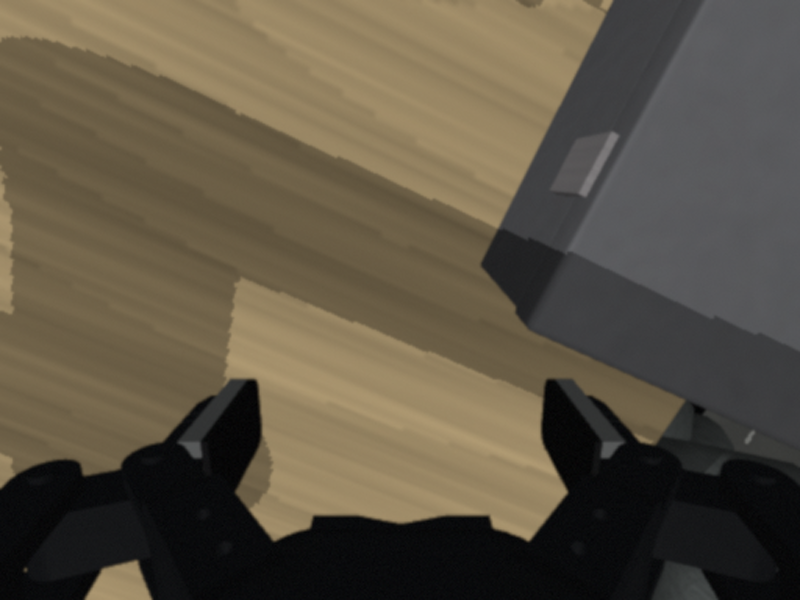

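The call was refused because every row needs all five keys. The picture is still the start view, with the toolbox on the right.

>>> drive_tool --commands '[{"dx": 0, "dy": 0, "dz": -5, "turn": 0, "gripper": 0}, {"dx": 0, "dy": 0, "dz": -8, "turn": 0, "gripper": 0}, {"dx": -4, "dy": -5.5, "dz": -8, "turn": -10, "gripper": 1}, {"dx": -8, "dy": -11, "dz": -8, "turn": -20, "gripper": 1}, {"dx": -12, "dy": -17, "dz": -8, "turn": -30, "gripper": 1}, {"dx": -16, "dy": -23, "dz": -8, "turn": -40, "gripper": 1}, {"dx": -20, "dy": -29, "dz": -8, "turn": -50, "gripper": 1}, {"dx": -24.7, "dy": -35.2, "dz": -8, "turn": -55, "gripper": 1}, {"dx": -24.7, "dy": -35.2, "dz": -8, "turn": -55, "gripper": 1}, {"dx": -24.7, "dy": -35.2, "dz": -8, "turn": -55, "gripper": 1}, {"dx": -24.7, "dy": -35.2, "dz": -8, "turn": -55, "gripper": 1}]'

```text
time_s: 1.58
eef_pos: [0.4558, -0.1539, 0.3191]
eef_rot: [0.0, 0.996, -0.092, -0.0]
wrist_force: [-0.5, 0.1, -0.2]
opening: 0.001
```

```bash
python3 - <<'E'
from bench import ctrl
import cv2,pickle
o=ctrl.get_obs(); print({k:o[k] for k in('time_s','eef_pos','eef_rot','opening','wrist_force')})
c=ctrl.camera('wrist'); cv2.imwrite('pics/w2.png',cv2.resize(c['image'][:,:,::-1],(800,600),interpolation=cv2.INTER_CUBIC)); pickle.dump(c,open('w2.pkl','wb'))
E
```

```text
{'time_s': 1.575, 'eef_pos': array([ 0.45575879, -0.1538679 ,  0.31913312]), 'eef_rot': array([ 1.79766297e-04,  9.95715269e-01, -9.24717118e-02, -2.31966998e-04]), 'opening': 0.0007361144025022134, 'wrist_force': array([-0.54354687,  0.07613362, -0.19166422])}
```

View pics/w2.png

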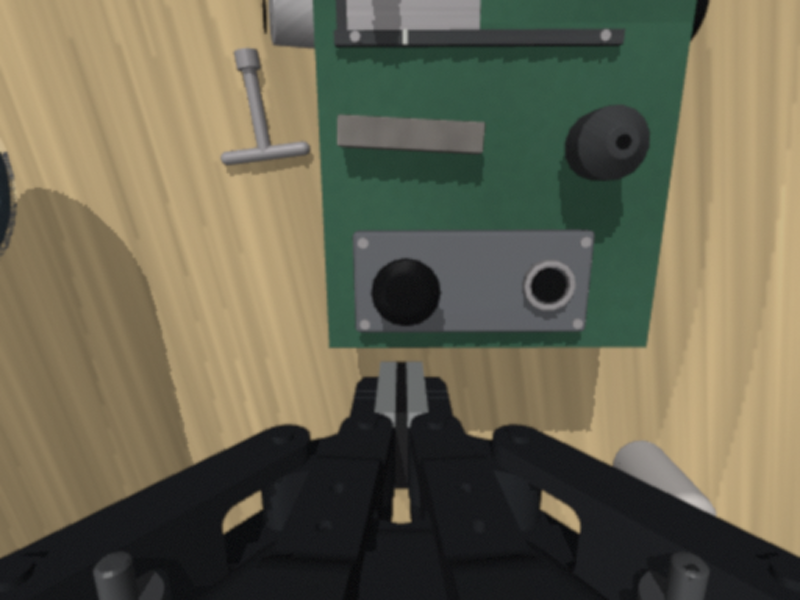

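The view is well aligned with the grinder. In the 800 x 600 picture, the stop head is centred at (406,292), start at (550,285) and the right rail's white mark at (405,37).

```bash
python3 - <<'E'
import pickle,numpy as np,cv2
from h import *
c=pickle.load(open('w2.pkl','rb')); s=800/512
g=cv2.cvtColor(c['image'],cv2.COLOR_RGB2GRAY)
m=((g<45).astype(np.uint8)); m[225:]=0
for q in cv2.findContours(m,cv2.RETR_EXTERNAL,cv2.CHAIN_APPROX_NONE)[0]:
    if cv2.contourArea(q)>300: 
        (u,v),r=cv2.minEnclosingCircle(q); print('dark',u*s,v*s,r*s, ray(c,u,v,.174))
R={}
for k,u,v,z in(('stop',406,292,.170),('start',550,285,.152),('mark',405,37,.137),('screwFR',605,35,.137),('boxFL',356,231,.144),('boxBL',592,231,.144),('boxBR',586,331,.144)):
    p=ray(c,(u+.5)/s-.5,(v+.5)/s-.5,z); R[k]=p; print(k,p.round(4))
a=R['start']-R['stop'];b=R['mark']-R['stop']
print(np.linalg.norm(a[:2]),np.degrees(np.arctan2(a[1],a[0])),np.linalg.norm(b[:2]),np.degrees(np.arctan2(b[1],b[0]))-90)
for th in np.radians([-10.6]):
    e=np.array([np.cos(th),np.sin(th)]);f=np.array([-e[1],e[0]])
    print('grip from stop',R['stop'][:2]-.015*e+.195*f,' from mark',R['mark'][:2]-.015*e+.044*f)
E
```

```text
dark 548.811149597168 284.867525100708 17.593854665756226 [ 0.5444238 -0.1674068  0.174    ]
dark 405.1900386810303 291.89610481262207 34.018874168395996 [ 0.4581591  -0.15579801  0.174     ]
dark 605.46875 146.875 42.45446026325226 [ 0.58364747 -0.09406449  0.174     ]
stop [ 0.4584 -0.1567  0.17  ]
start [ 0.551  -0.1737  0.152 ]
mark [ 0.485  -0.0098  0.137 ]
screwFR [ 0.603  -0.0307  0.137 ]
boxFL [ 0.4328 -0.1169  0.144 ]
boxBL [ 0.5837 -0.145   0.144 ]
boxBR [ 0.5743 -0.2129  0.144 ]
0.09420310546754432 -10.37466788177823 0.1493604520921482 -10.288323072930453
grip from stop [0.47947762 0.03771176]  from mark [0.47837699 0.03624748]
```

The stop is at (0.458,-0.1555) in both views, and its distances to start (94 mm) and to the mark (149 mm) fit the given sizes. Next I'll descend to just above it.

>>> drive_tool --commands '[{"dx": 0.25, "dy": 0.1, "dz": 5, "turn": 0, "gripper": 1}, {"dx": 0.25, "dy": 0.1, "dz": 10, "turn": 0, "gripper": 1}, {"dx": 0.25, "dy": 0.1, "dz": 12, "turn": 0, "gripper": 1}, {"dx": 0.25, "dy": 0.1, "dz": 12.5, "turn": 0, "gripper": 1}, {"dx": 0.25, "dy": 0.1, "dz": 13, "turn": 0, "gripper": 1}, {"dx": 0.25, "dy": 0.1, "dz": 13.3, "turn": 0, "gripper": 1}, {"dx": 0.25, "dy": 0.1, "dz": 13.3, "turn": 0, "gripper": 1}]'

```text
time_s: 2.5
eef_pos: [0.4585, -0.1555, 0.1868]
eef_rot: [0.0, 0.996, -0.093, 0.0]
wrist_force: [0.6, 0.1, -0.1]
opening: -0.002
```

```bash
python3 - <<'E'
from bench import ctrl
import cv2
c=ctrl.camera('wrist'); cv2.imwrite('pics/w3.png',c['image'][:,:,::-1])
c=ctrl.camera('side'); cv2.imwrite('pics/s3.png',cv2.resize(c['image'][120:220,250:370,::-1],(720,600),interpolation=cv2.INTER_CUBIC))
E
```

```text
(no output)
```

View pics/w3.png

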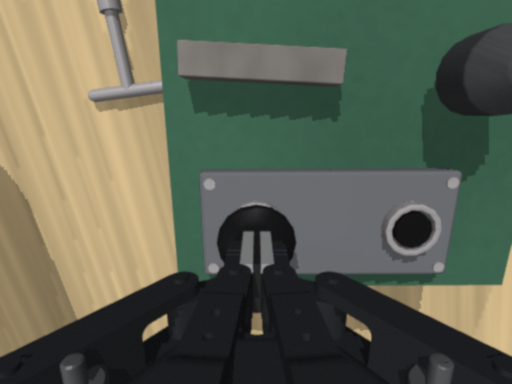

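View pics/s3.png

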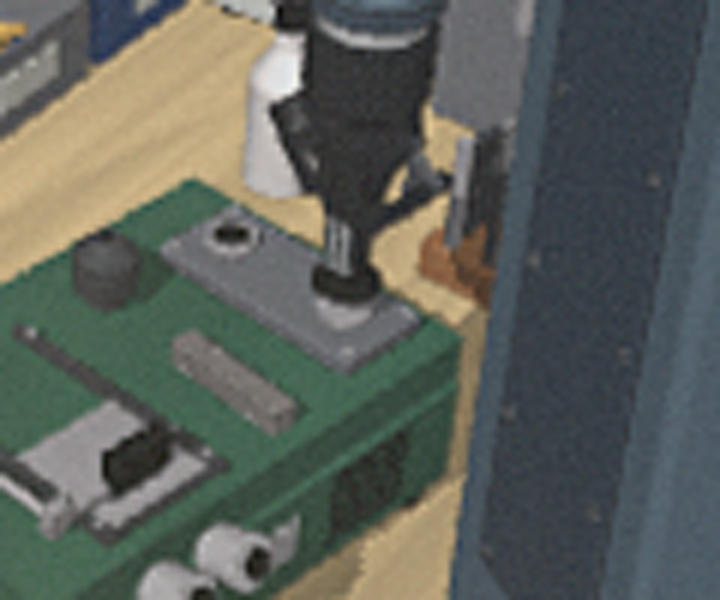

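The fingertips (250,240) sit over the middle of the stop head (256,237), with no contact yet. I'll press in small steps and read the force.

>>> drive_tool --commands '[{"dx": 0, "dy": 0, "dz": 0.4, "turn": 0, "gripper": 1}, {"dx": 0, "dy": 0, "dz": 0.8, "turn": 0, "gripper": 1}, {"dx": 0, "dy": 0, "dz": 1.0, "turn": 0, "gripper": 1}, {"dx": 0, "dy": 0, "dz": 1.0, "turn": 0, "gripper": 1}]'

```text
time_s: 3.1
eef_pos: [0.4585, -0.1554, 0.1766]
eef_rot: [0.0, 0.996, -0.093, 0.0]
wrist_force: [0.8, 1.0, 5.0]
opening: 0.0
```

5 N corresponds to about 5 mm pressed, which fits the heights. The stop should be about 4.7 mm further.

>>> drive_tool --commands '[{"dx": 0, "dy": 0, "dz": 0.3, "turn": 0, "gripper": 1}, {"dx": 0, "dy": 0, "dz": 0.45, "turn": 0, "gripper": 1}, {"dx": 0, "dy": 0, "dz": 0.5, "turn": 0, "gripper": 1}, {"dx": 0, "dy": 0, "dz": 0.5, "turn": 0, "gripper": 1}, {"dx": 0, "dy": 0, "dz": 0.5, "turn": 0, "gripper": 1}]'

```text
time_s: 3.72
eef_pos: [0.4586, -0.1554, 0.172]
eef_rot: [0.0, 0.996, -0.093, 0.0]
wrist_force: [-0.5, 1.3, 8.1]
opening: 0.003
```

>>> drive_tool --commands '[{"dx": 0, "dy": 0, "dz": 0.1, "turn": 0, "gripper": 1}, {"dx": 0, "dy": 0, "dz": 0.15, "turn": 0, "gripper": 1}, {"dx": 0, "dy": 0, "dz": 0.15, "turn": 0, "gripper": 1}, {"dx": 0, "dy": 0, "dz": 0.15, "turn": 0, "gripper": 1}]'

```text
time_s: 4.22
eef_pos: [0.4587, -0.1554, 0.1719]
eef_rot: [0.0, 0.996, -0.093, 0.001]
wrist_force: [-5.0, 3.8, 18.6]
opening: 0.004
```

It is on a hard stop: 18.6 N with no further travel. I'll lift straight up and move over the grip, opening the jaws.

>>> drive_tool --commands '[{"dx": 0, "dy": 0, "dz": -2, "turn": 0, "gripper": 1}, {"dx": 0, "dy": 0, "dz": -6, "turn": 0, "gripper": 1}, {"dx": 0, "dy": 0, "dz": -11, "turn": 0, "gripper": 0.3}, {"dx": -0.5, "dy": -6, "dz": -13, "turn": 0, "gripper": 0.3}, {"dx": -1.0, "dy": -12, "dz": -13, "turn": 0, "gripper": 0.3}, {"dx": -1.5, "dy": -17, "dz": -13, "turn": 0, "gripper": 0.3}, {"dx": -1.5, "dy": -19.3, "dz": -13, "turn": 0, "gripper": 0.3}, {"dx": -1.5, "dy": -19.3, "dz": -13, "turn": 0, "gripper": 0.3}, {"dx": -1.5, "dy": -19.3, "dz": -13, "turn": 0, "gripper": 0.3}]'

```text
time_s: 5.35
eef_pos: [0.4788, 0.0367, 0.2993]
eef_rot: [0.0, 0.996, -0.093, -0.001]
wrist_force: [-0.6, -0.7, 0.1]
opening: 0.702
```

```bash
python3 - <<'E'
from bench import ctrl
import cv2,pickle
c=ctrl.camera('wrist'); cv2.imwrite('pics/w4.png',cv2.resize(c['image'][:,:,::-1],(800,600),interpolation=cv2.INTER_CUBIC)); pickle.dump(c,open('w4.pkl','wb'))
c=ctrl.camera('side'); cv2.imwrite('pics/s4.png',cv2.resize(c['image'][120:250,200:350,::-1],(690,600),interpolation=cv2.INTER_CUBIC))
E
```

```text
(no output)
```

View pics/w4.png

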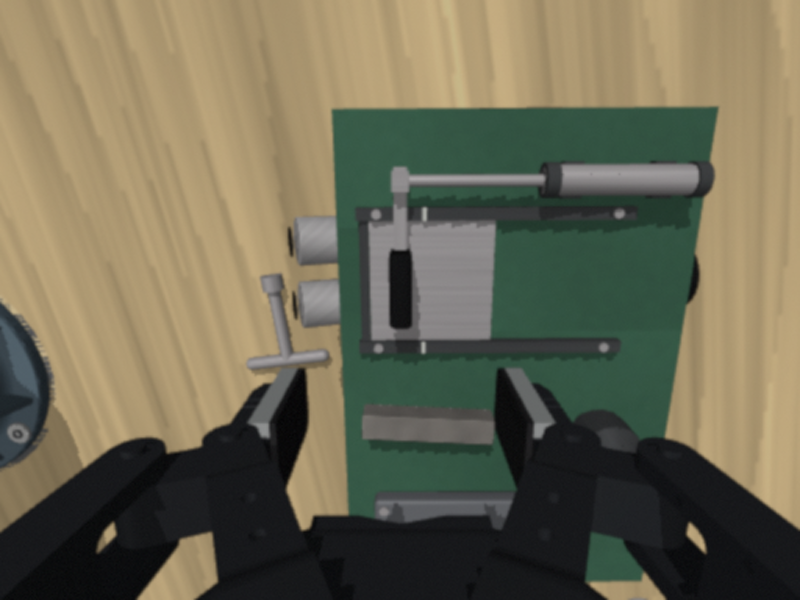

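View pics/s4.png

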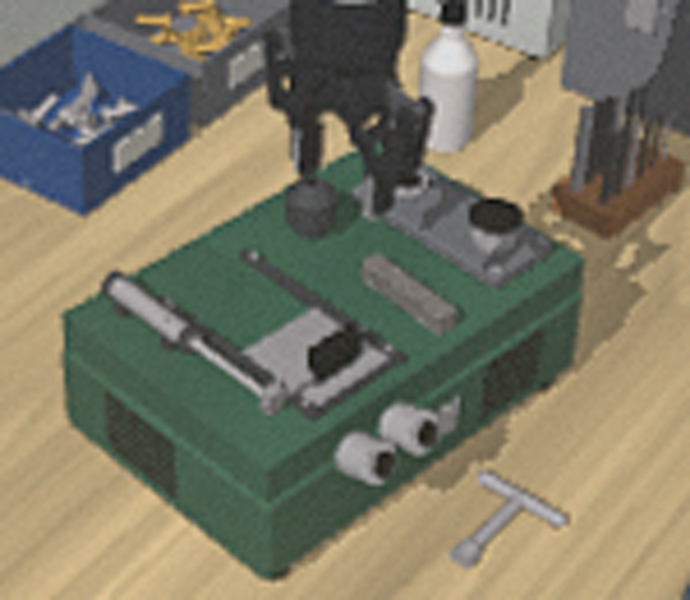

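The stop is back up (495,215). In the wrist view the grip's black block spans (390–411, 250–328), and the rail marks are at (424,214) and (423,347).

```bash
python3 - <<'E'
import pickle,numpy as np
from h import *
from bench import ctrl
c=pickle.load(open('w4.pkl','rb')); s=800/512
f=lambda u,v,z: ray(c,(u+.5)/s-.5,(v+.5)/s-.5,z)
L,Rm=f(424,214,.137),f(423,347,.137); m=(L+Rm)/2; y=(L-Rm)[:2]; print('marks',L,Rm,np.linalg.norm(y),np.degrees(np.arctan2(y[1],y[0]))-90)
y/=np.linalg.norm(y);x=np.array([y[1],-y[0]])
print('grip from marks',m[:2]-.015*x)
print('grip seen top',f(400.5,289,.164), 'ends',f(400,250,.164),f(400,328,.164))
print('plate corners',f(368,341,.134),f(491,341,.134),f(496,222,.134))
o=ctrl.get_obs();print(o['eef_pos'],o['time_s'])
E
```

```text
marks [0.50081977 0.07733358 0.137     ] [ 0.48517605 -0.00859635  0.137     ] 0.0873423063014133 -10.317816772564754
grip from marks [0.47824047 0.03705524]
grip seen top [0.47904477 0.03955197 0.164     ] ends [0.48300148 0.06216012 0.164     ] [0.47431549 0.01600539 0.164     ]
plate corners [0.44954473 0.00127508 0.134     ] [ 0.53069886 -0.01388     0.134     ] [0.54438919 0.063909   0.134     ]
[0.47901659 0.03622668 0.29950034] 5.45
```

The grip centre is at about (0.4786,0.0385) by both means (about 2 mm apart), and the 88 mm mark spacing checks. I'll descend with the jaws partly open.

>>> drive_tool --commands '[{"dx": 0, "dy": -0.2, "dz": 5, "turn": 0, "gripper": 0.5}, {"dx": 0, "dy": -0.2, "dz": 9, "turn": 0, "gripper": 0.5}, {"dx": 0, "dy": -0.2, "dz": 11, "turn": 0, "gripper": 0.5}, {"dx": 0, "dy": -0.2, "dz": 12, "turn": 0, "gripper": 0.5}, {"dx": 0, "dy": -0.2, "dz": 12, "turn": 0, "gripper": 0.5}]'

```text
time_s: 6.08
eef_pos: [0.4794, 0.0386, 0.1796]
eef_rot: [0.0, 0.996, -0.093, -0.0]
wrist_force: [-0.1, 0.6, 0.3]
opening: 0.5
```

```bash
python3 - <<'E'
from bench import ctrl
import cv2,pickle
c=ctrl.camera('wrist'); cv2.imwrite('pics/w5.png',c['image'][:,:,::-1])
E
```

```text
(no output)
```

View pics/w5.png

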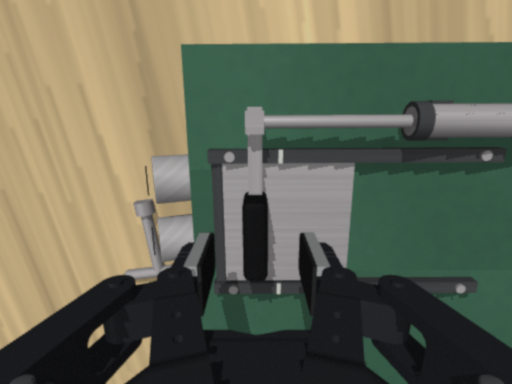

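The grip (255,237) lies centred between the jaws (214 and 300). I'll go down 3 cm and close.

>>> drive_tool --commands '[{"dx": 0, "dy": 0, "dz": 1.5, "turn": 0, "gripper": 0.5}, {"dx": 0, "dy": 0, "dz": 3.0, "turn": 0, "gripper": 0.5}, {"dx": 0, "dy": 0, "dz": 3.0, "turn": 0, "gripper": 0.5}, {"dx": 0, "dy": 0, "dz": 3.0, "turn": 0, "gripper": 0.7}, {"dx": 0, "dy": 0, "dz": 3.0, "turn": 0, "gripper": 1}, {"dx": 0, "dy": 0, "dz": 3.0, "turn": 0, "gripper": 1}, {"dx": 0, "dy": 0, "dz": 3.0, "turn": 0, "gripper": 1}, {"dx": 0, "dy": 0, "dz": 3.0, "turn": 0, "gripper": 1}, {"dx": 0, "dy": 0, "dz": 3.0, "turn": 0, "gripper": 1}]'

```text
time_s: 7.25
eef_pos: [0.4793, 0.0393, 0.1503]
eef_rot: [0.0, 0.996, -0.093, -0.0]
wrist_force: [-4.4, -0.1, 4.6]
opening: 0.148
```

Gripped: opening 0.148 is about 13 mm, matching the 14 mm block. Now I'll slide it back 35 mm.

>>> drive_tool --commands '[{"dx": 0.5, "dy": 0, "dz": 0, "turn": 0, "gripper": 1}, {"dx": 1.0, "dy": 0, "dz": 0, "turn": 0, "gripper": 1}, {"dx": 1.5, "dy": 0, "dz": 0, "turn": 0, "gripper": 1}, {"dx": 2.0, "dy": 0, "dz": 0, "turn": 0, "gripper": 1}, {"dx": 2.5, "dy": 0, "dz": 0, "turn": 0, "gripper": 1}, {"dx": 3.0, "dy": 0, "dz": 0, "turn": 0, "gripper": 1}, {"dx": 3.3, "dy": 0, "dz": 0, "turn": 0, "gripper": 1}, {"dx": 3.5, "dy": 0, "dz": 0, "turn": 0, "gripper": 1}, {"dx": 3.5, "dy": 0, "dz": 0, "turn": 0, "gripper": 1}, {"dx": 3.5, "dy": 0, "dz": 0, "turn": 0, "gripper": 1}]'

```text
time_s: 8.5
eef_pos: [0.5131, 0.0331, 0.1503]
eef_rot: [-0.0, 0.996, -0.093, -0.001]
wrist_force: [-6.7, 1.5, 9.0]
opening: 0.153
```

```bash
python3 - <<'E'
from bench import ctrl
import cv2,pickle
c=ctrl.camera('wrist'); cv2.imwrite('pics/w6.png',cv2.resize(c['image'][:,:,::-1],(800,600),interpolation=cv2.INTER_CUBIC)); pickle.dump(c,open('w6.pkl','wb'))
c=ctrl.camera('side'); cv2.imwrite('pics/s6.png',cv2.resize(c['image'][120:250,200:350,::-1],(690,600),interpolation=cv2.INTER_CUBIC))
c=ctrl.camera('scene'); cv2.imwrite('pics/c6.png',cv2.resize(c['image'][130:250,150:300,::-1],(750,600),interpolation=cv2.INTER_CUBIC))
E
```

```text
(no output)
```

View pics/w6.png

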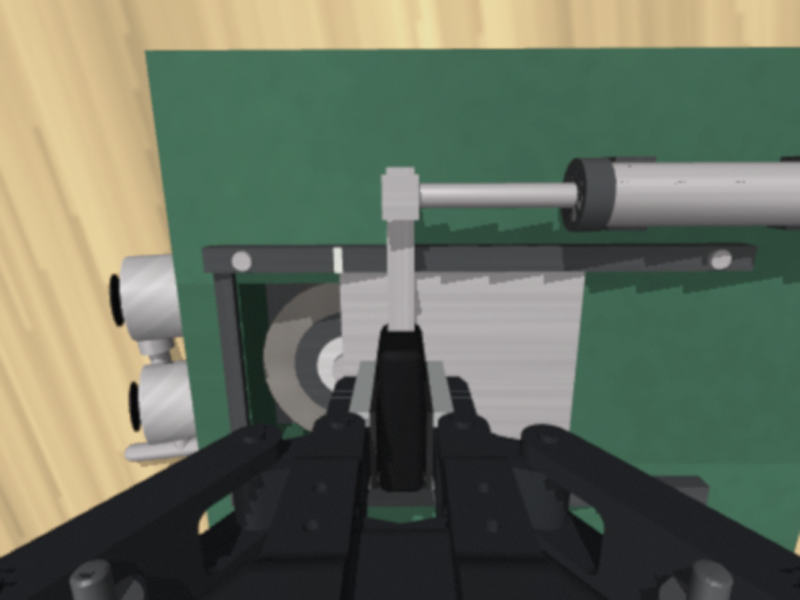

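View pics/s6.png

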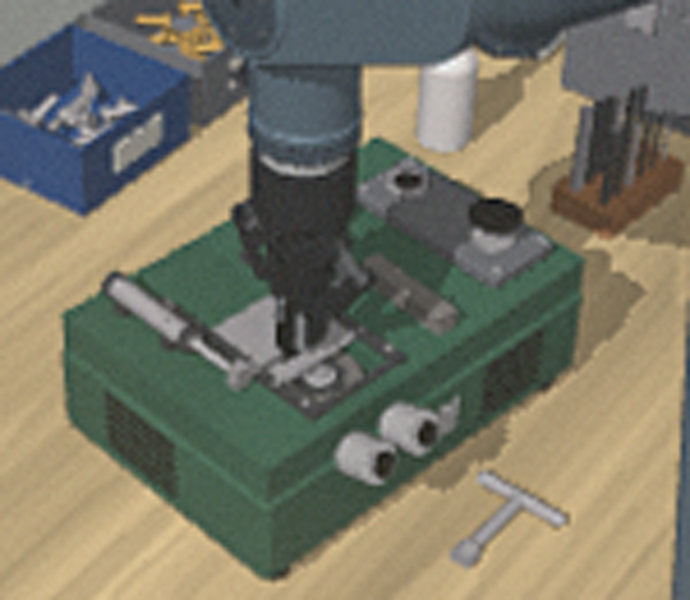

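View pics/c6.png

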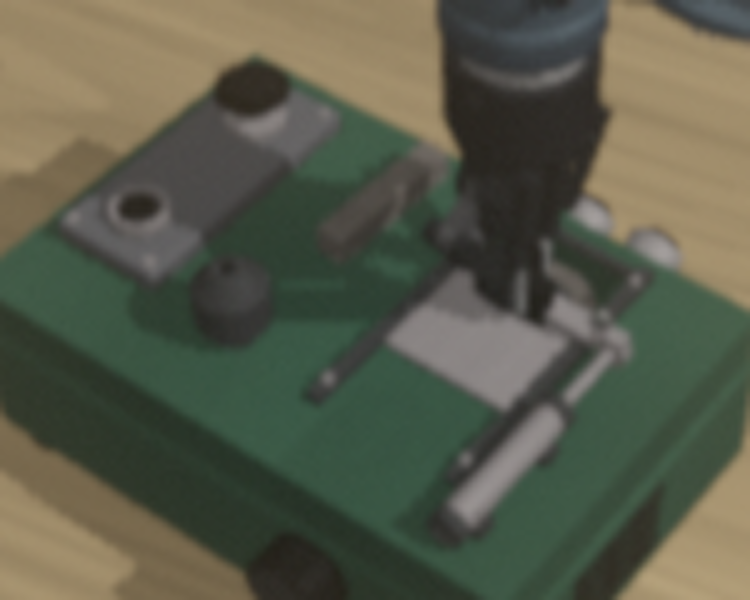

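The plate's front edge (340,275–330) stands nearly level with the left mark (337,260), and the wheel's nut is half covered. I'll measure the offset.

```bash
python3 - <<'E'
import pickle,numpy as np
from h import *
from bench import ctrl
c=pickle.load(open('w6.pkl','rb')); s=800/512
f=lambda u,v,z: ray(c,(u+.5)/s-.5,(v+.5)/s-.5,z)
x=np.array([np.cos(np.radians(-10.5)),np.sin(np.radians(-10.5))])
M=f(337.5,260,.137)[:2]@x
for u,v in((340,278),(341,330)): print('edge-mark mm',(f(u,v,.134)[:2]@x-M)*1e3)
print('back edge-mark mm (79/80 at half)',(f(584,278,.134)[:2]@x-M)*1e3)
o=ctrl.get_obs();print(o['time_s'],o['eef_pos'],o['wrist_force'],np.abs(o['dq']).max())
E
```

```text
edge-mark mm 0.170719422961374
edge-mark mm -0.1346776649185366
back edge-mark mm (79/80 at half) 79.17956981458646
8.65 [0.51305168 0.03310705 0.15030762] [-7.54011685  1.22121931  8.48015844] 0.0014282653188705727
```

The edge is within 0.2 mm of the mark and about 7.5 N of spring is being borne. I'll hold it still for over a second.

>>> drive_tool --commands '[{"dx": 0, "dy": 0, "dz": 0, "turn": 0, "gripper": 1}, {"dx": 0, "dy": 0, "dz": 0, "turn": 0, "gripper": 1}, {"dx": 0, "dy": 0, "dz": 0, "turn": 0, "gripper": 1}, {"dx": 0, "dy": 0, "dz": 0, "turn": 0, "gripper": 1}, {"dx": 0, "dy": 0, "dz": 0, "turn": 0, "gripper": 1}, {"dx": 0, "dy": 0, "dz": 0, "turn": 0, "gripper": 1}, {"dx": 0, "dy": 0, "dz": 0, "turn": 0, "gripper": 1}, {"dx": 0, "dy": 0, "dz": 0, "turn": 0, "gripper": 1}, {"dx": 0, "dy": 0, "dz": 0, "turn": 0, "gripper": 1}, {"dx": 0, "dy": 0, "dz": 0, "turn": 0, "gripper": 1}, {"dx": 0, "dy": 0, "dz": 0, "turn": 0, "gripper": 1}, {"dx": 0, "dy": 0, "dz": 0, "turn": 0, "gripper": 1}]'

```text
time_s: 10.15
eef_pos: [0.513, 0.0331, 0.1503]
eef_rot: [-0.0, 0.996, -0.093, -0.001]
wrist_force: [-6.7, 1.1, 8.0]
opening: 0.149
```

```bash
python3 - <<'E'
from bench import ctrl
import cv2,pickle,numpy as np
c=ctrl.camera('wrist')['image'].astype(int); p=pickle.load(open('w6.pkl','rb'))['image'].astype(int)
print('img diff',np.abs(c-p).mean(), (np.abs(c-p).max(2)>40).sum())
o=ctrl.get_obs();print(o['time_s'],o['eef_pos'],o['wrist_force'],np.abs(o['dq']).max(),o['opening'])
print(ctrl.hand_in())
E
```

```text
img diff 0.6656748453776041 99
10.2 [0.51303112 0.03311448 0.1502986 ] [-7.20323136  2.0398578   8.26764917] 0.0013641756862913588 0.14852430052206692
the job is handed in; nothing more can be done
None
```

The stop plunger was pressed to its stop and let up, and the shutter is now held at half travel. I handed the job in at 10.2 s; it gives no verdict.

- **Stop plunger:** I pressed it with the closed fingertips until it met a hard stop. The force rose from 8 to 18.6 N with no further travel. After I lifted off, the camera showed it up again.
- **Shutter:** I pinched the upright grip and slid it back 35 mm. The last measurement put its front edge within 0.2 mm of the white mark. After 1.5 s of holding, the wrist picture was almost unchanged (99 pixels differed). The fingers bear about 7 N of the spring, and the arm was still at hand-in.
- **Start button and loose items:** I did not touch the start button. Nothing lying around looked moved in the grinder close-ups, but I did not measure their positions. The vice and bracket were outside those pictures.
- **Disagreements:**
  - My first fit to the deck corners was up to 10 mm off, so I used wrist-camera measurements instead.
  - The two estimates of the grip's position differed by about 2 mm.
  - The first move call was refused for missing keys, and nothing moved.

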